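# Open the first bay of the talking-book returns box

### The job

The two tactile markers on the talking-book returns box stand at the wrong bays: swap them, so that the blue round one (discs) sits upright in the well beside the bay that opens first and the green square one (cartridges) in the other. Then, with both markers released, slide the sprung shutter back half-way, until its front edge lies over the orange divider so that only the disc bay is open, without running on past the divider over the cartridge bay, and finish while still holding it there against its spring. Do not topple or drop the markers, and leave the other things on the desk alone.

Things in the scene. Friction and masses are not known exactly. Their poses are not given: they have to be found in the camera images.
- box: White desk-top returns box, fixed: 260 mm along its x, 360 mm along y, deck 110 mm high. Origin: centre of its underside, z up. Black deck strip at box x -130 to -47 mm holds two wells; behind it two bays lie under one shutter that slides along y between rails 6 mm above the deck. Disc bay, opened first: box y 92 to 155 mm; cartridge bay: y 15 to 78. A white hood, 11 mm high, covers y below -2.
- spare_place (a point): Point on the deck (110 mm above the desk) on the black strip beside the hood, 87 mm from the second well along the box's -y. The strip is flat, empty and level here for 60 mm either way along y: a marker can be parked on it.
- first_well (a point): Centre of the floor of the well beside the disc bay (the bay that opens first), in the black strip, 104 mm above the desk. The well is 48 x 48 mm with bevelled edges, 6 mm deep, sides along the box's x and y.
- second_well (a point): Centre of the floor of the well beside the cartridge bay, same size and height, 77 mm from the first well along the box's -y.
- round_center (a point): Centre (half-way up) of the blue round marker: upright plastic cylinder 38 mm in diameter, 40 mm tall, about 60 g, with a white ring on top. Starts in the second well, sunk 6 mm, its top 34 mm above the deck.
- square_center (a point): Centre (half-way up) of the green square marker: upright plastic block 38 x 38 mm, 40 mm tall, about 60 g, with a white square on top; its x and y axes are normal to its sides. Starts in the first well, sunk 6 mm, its top 34 mm above the deck.
- shutter (a joint): Travel of the shutter in m: 0 shut (covers both bays, pressed there by its spring), 0.14 fully open; grows along the box's -y. At half travel, 0.07, the front edge lies over the middle of the divider. Its spring pushes it shut with about 3 N at 0, 8.6 N at 0.07, 14 N at 0.14, and shuts it when let go; friction 0.6 N.
- pull (a point): Centre of the yellow finger pull, an upright bar on the front edge of the shutter and moving with it: 70 mm along the box's x, 14 mm thick along y, its top 39 mm and its foot 3 mm above the deck; this point is 21 mm above the deck. Can be pinched from above across its 14 mm or pushed on the face that looks to the box's +y.
- shutter_edge (a point): Middle of the shutter's front edge, in line with the +y face of the pull, 3 mm above the deck. Moves with the shutter.
- divider (a point): Middle of the top of the orange divider between the bays, at deck height; 14 mm wide along the box's y. Hidden under the shutter while it is shut; orange marks on both guide rails, as wide and in line with it, always show.
- disc_cases: Bystander: pile of three disc cases, 125 x 142 mm, 32 mm high, on the desk near the opening end of the box (box +y). Origin at the centre of its underside.
- mug: Bystander: white mug, 80 mm in diameter, 92 mm high, on the desk near the opening end of the box on the robot's side. Origin at the centre of its underside.
- player: Bystander: grey talking-book player, 150 x 180 mm, 36 mm high, on the desk near the hooded end of the box. Origin at the centre of its underside.
- folded_cane: Bystander: folded white cane, a bundle of four tubes 330 mm long and 28 mm wide, on the desk beyond the box. Origin at the centre of its underside.
Not all that is in view belongs to the job. There is more than one size of the part that bears square_center; the job needs the largest.

How it is judged:
On the way, in this order (a step that is already met when the one before it is completed fails the run):
1. both markers stand upright in each other's wells, at rest and released, the shutter still shut (horizontal distance between round_center and first_well below 0.008 m and z of round_center in the frame of box between 0.1205 and 0.1275 m and angle between each of round_center, square_center's own z axis and vertical below 0.08 rad and horizontal distance between square_center and second_well below 0.008 m and z of square_center in the frame of box between 0.1205 and 0.1275 m and contact force between the fingers and round_marker below 0.1 N and contact force between the fingers and square_marker below 0.1 N and linear speed of each of round_marker, square_marker below 0.02 m/s and value of joint shutter below 0.01 m), for 0.2 s.
2. the shutter is held by the fingers with its front edge over the divider (value of joint shutter between 0.062 and 0.078 m and velocity of joint shutter between -0.01 and 0.01 m/s and contact force between the fingers and shutter above 3 N and contact force between each of round_marker, square_marker, disc_cases, mug, player, folded_cane and shutter below 0.2 N), for 0.3 s.
At the end, for the whole second after the job is handed in: The fingers hold the shutter still (pushing with more than 3 N, nothing else propping it) at half travel, 0.070 m +- 8 mm; the round marker stands in the first well and the square one in the second, centred within 8 mm, on the well's floor, upright within 0.08 rad, untouched and at rest (all of step 2 and horizontal distance between round_center and first_well below 0.008 m and z of round_center in the frame of box between 0.1205 and 0.1275 m and angle between each of round_center, square_center's own z axis and vertical below 0.08 rad and horizontal distance between square_center and second_well below 0.008 m and z of square_center in the frame of box between 0.1205 and 0.1275 m and contact force between the fingers and round_marker below 0.1 N and contact force between the fingers and square_marker below 0.1 N and linear speed of each of round_marker, square_marker below 0.02 m/s); the arm keeps its last pose, push and grip.
It fails at once if the shutter runs on well past the divider (travel beyond 95 mm) (value of joint shutter above 0.095 m).
It fails at once if a marker is toppled (tilted beyond 1 rad) (angle between any of round_center, square_center's own z axis and vertical above 1 rad).
It fails at once if a marker is dropped (falls freely faster than 0.5 m/s, about 13 mm) ((linear speed of round_marker above 0.5 m/s and contact force between the fingers and round_marker below 0.05 N) or (linear speed of square_marker above 0.5 m/s and contact force between the fingers and square_marker below 0.05 N)).
It fails at once if a bystander is disturbed (moved more than 20 mm) (distance of any of disc_cases, mug, player, folded_cane from where it was at the start of the episode above 0.02 m).
It also fails if it takes over 67 s, if anything falls off the work surface, if the arm or the gripper's body presses on something with over 40 N, if the wrist force passes 120 N, or if a joint passes its speed limit or range.

### The arm

A 7-joint arm with a two-finger parallel gripper is mounted at the origin on the work surface. World frame = base frame: x ahead of the robot, y to its left, z up, the work surface at z = 0. Lengths are in m, angles in rad, forces in N, time in s.
With the tool pointing down it reaches from about 0.425 to 0.925 m from the base axis. Payload 6.8 kg.
Tool frame: the origin (TCP) lies at the very end of the fingers, on their centre line; the grasp point (between the pads) lies 19 mm behind it; z points along the fingers, y is the line along which they close (so a half turn about z gives the same grasp; the last joint's range is limited). The gripper opens to 85 mm and grips with 20 to 120 N. Pads are 22 mm wide; open, the fingers measure 114 mm over their backs; the gripper's body (76 mm by 85 mm) begins 54 mm behind the grasp point. The pads swing forward as they close: fully open they stand 13 mm farther back than shut.
Start: joints at [-1.243, 0.477, 0.022, 1.555, -0.011, 1.109, -0.083], TCP at [0.285, 0.612, 0.231] pointing down, gripper open.
Joint ranges: [-2.96, 2.96], [-0.34, 2.1], [-1.41, 1.46], [0.24, 2.44], [-1.37, 4.51], [0.17, 1.92], [-2.96, 2.96]. Speed limits (rad/s): [2.39, 2.39, 3.14, 3.14, 3.14, 3.14, 3.14].

### API

Orientations are given as a unit quaternion [w, x, y, z].
In Python, from station import get_obs, read_camera, hand_in gives the robot as it stands.
- The arm moves only by the tool arm_command, never from a script. Its argument "commands" is one flat list of numbers, 7 for each row, row after row: the shift along the tool's x, y, z in m, then the turn, a rotation vector about the tool's x, y, z in degrees, then the opening, from 0 (shut) to 1 (fully open). In form: [tx, ty, tz, rx, ry, rz, fingers, tx, ty, tz, rx, ry, rz, fingers, ...]. A call has 1 to 8 rows; each row is the pose to reach, as a shift and turn from the pose commanded when the call began, along the tool's axes at that moment; what a row does not reach only later rows make up. A row lasts 1/10 s, in which the tool goes at most 50 mm and 8.59 degrees, less where a joint would pass 70% of its speed; a pose out of reach is approached as far as the arm can. A call with a gripper value outside its range is refused whole. The fingers move at their own pace and stop on an object; "force" is the grip in N (left out, the last holds). Time passes only in rows, so rows that repeat a pose let the fingers close. It gives the time, the measured TCP pose, the force, the opening and the grip force at its end, in the units of the state.
- get_obs(): the state, without advancing time (a new reading comes with each control period).
- read_camera(name): name is "scene" or "side" or "wrist"; returns a dict with "img" (384x512x3 uint8, red, green, blue), "camera_matrix" (3x3 intrinsics, pixels), "k1" (the pictures are not rectified: a ray, as slopes to the right and down, at radius r is drawn at 1 + k1 r^2 times it, then the intrinsics apply), "pose" (4x4, takes a point from camera to world coordinates). Camera axes: x right, y down, z forward; pixel columns grow to the right and rows downward; lengths in m; the calibration is good to about 2 mm. A picture is of the moment at which its call begins. There is no depth.
- hand_in(): hands the job in; it is judged then, once.
The state is a dict: "t": time; "q": joint angles; "joint_vel": joint speeds; "joint_torque": joint torques, N m; "eef_pos": TCP position; "tool_rot": TCP orientation; "contact_force": force on the tool from outside, world axes, zero at the start; "torque": the same for the moment, N m; "gripper_width": opening from 0.0 (shut) to 1.0 (fully open); "grasp_force": force on a finger pad.
Only numpy, scipy, OpenCV 4.12 (cv2) and the standard library are available. Lean on these libraries where they do the work, as an engineer would, in place of code of your own. Each camera call takes 0.05 s, during which the arm holds its last target. There are 200 camera calls.

## Working session

There is one attempt and no reset: what is moved stays moved. The work goes in short steps, Python scripts to look and compute and a tool call to move; the robot and the scene stay as the last step left them, time stands still between calls to the robot, and variables do not carry over. Pictures are saved under pics/ and viewed, at most 10 in all, crops included, and the job is handed in when it is done.

Besides the shell and the picture viewer there is one more tool, called after "Call:" in YAML: its name, and indented under it one key for each argument. arm_command: Moves the arm, as the interface text tells. Its arguments: {"type":"object","properties":{"commands":{"type":"array","items":{"type":"number"}},"force":{"type":"number"}},"required":["commands"]}

```bash
ls; mkdir -p pics; python3 - <<'E'
from station import *
import cv2,numpy as np
np.set_printoptions(precision=4,suppress=True)
o=get_obs();print({k:np.round(v,3) for k,v in o.items()})
ims=[]
for n in("scene","side"):
    c=read_camera(n);cv2.imwrite(f"pics/{n}0.png",c["img"][:,:,::-1]);print(n,c["camera_matrix"],c["k1"],c["pose"])
E
```

```text
pics
{'t': np.float64(0.0), 'q': array([-1.243,  0.478,  0.022,  1.556, -0.011,  1.109, -0.083]), 'joint_vel': array([-0.   ,  0.001,  0.001,  0.   ,  0.   , -0.001, -0.001]), 'joint_torque': array([  0.   , -59.645,   1.608, -28.119,   0.012,   0.009,  -0.   ]), 'eef_pos': array([0.285, 0.611, 0.23 ]), 'tool_rot': array([-0.   ,  0.216,  0.976, -0.001]), 'contact_force': array([-1.432, -1.233,  0.348]), 'torque': array([-0.023,  0.013, -0.041]), 'grasp_force': np.float64(0.0), 'gripper_width': np.float64(0.999)}
scene [[366.7046   0.     261.5012]
 [  0.     366.7046 190.7057]
 [  0.       0.       1.    ]] -0.11401487810022634 [[ 0.0464  0.7151 -0.6975  1.3926]
 [ 0.9989 -0.0273  0.0384 -0.0477]
 [ 0.0084 -0.6985 -0.7155  0.9683]
 [ 0.      0.      0.      1.    ]]
side [[429.2399   0.     260.3048]
 [  0.     429.2399 190.946 ]
 [  0.       0.       1.    ]] 0.017635761569548 [[ 0.892  -0.3419  0.2957  0.1998]
 [-0.4517 -0.6463  0.615  -0.7894]
 [-0.0191 -0.6822 -0.731   1.0383]
 [ 0.      0.      0.      1.    ]]
```

View pics/scene0.png

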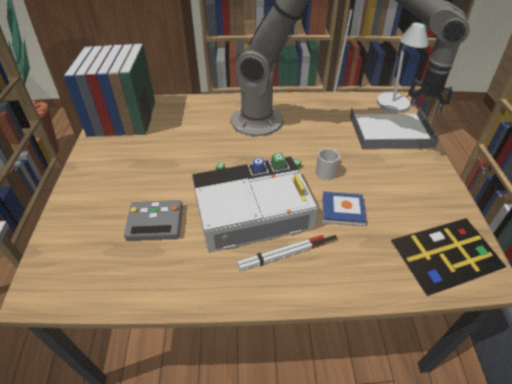

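View pics/side0.png

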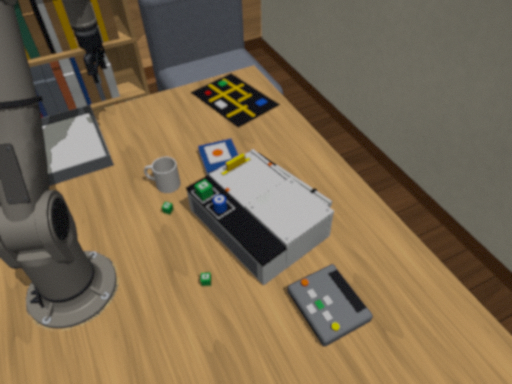

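The scene view shows the box at about (255,205), the blue marker at (258,164), the green one at (278,160), the yellow pull at (300,185) and the mug at (328,163). The side view shows green at (204,188), blue at (220,204), the pull at (235,161), and small green decoys at (167,208) and (205,279).

```bash
cat >h.py <<'E'
from station import *
import cv2,numpy as np
from scipy.spatial.transform import Rotation as R
np.set_printoptions(precision=4,suppress=True)
def cast(c,px,z):
    K=c["camera_matrix"];px=np.atleast_2d(np.float64(px))
    d=(px-[K[0,2],K[1,2]])/[K[0,0],K[1,1]]
    s=d.copy()
    for _ in range(20): s=d/(1+c["k1"]*(s**2).sum(1,keepdims=True))
    v=np.c_[s,np.ones(len(s))]@c["pose"][:3,:3].T;o=c["pose"][:3,3]
    return o+v*((z-o[2])/v[:,2:])
def hsv(c): return cv2.cvtColor(c["img"],cv2.COLOR_RGB2HSV)
def blobs(m,amin=8):
    n,l,s,ce=cv2.connectedComponentsWithStats(m.astype(np.uint8))
    return sorted([(int(s[i,4]),ce[i],(l==i)) for i in range(1,n) if s[i,4]>=amin],key=lambda t:-t[0])
def masks(c):
    h=hsv(c);H,S,V=[h[...,i].astype(int) for i in range(3)]
    return dict(green=(H>60)&(H<90)&(S>110)&(V>50),blue=(H>105)&(H<130)&(S>110)&(V>60),yellow=(H>22)&(H<32)&(S>140)&(V>120),orange=(H>4)&(H<19)&(S>190)&(V>150))
def tool():
    o=get_obs();w=o["tool_rot"];return o["eef_pos"],R.from_quat(np.r_[w[1:],w[0]])
def totool(p): # shift in tool axes from current tcp
    e,r=tool();return r.inv().apply(np.asarray(p)-e)
E
python3 - <<'E'
from h import *
for n,reg in(("scene",(190,320,140,260)),("side",(130,340,140,290))):
    c=read_camera(n)
    for k,m in masks(c).items():
        for a,ce,_ in blobs(m)[:6]:
            if reg[0]<ce[0]<reg[1] and reg[2]<ce[1]<reg[3]: print(n,k,a,ce,cast(c,ce,.135)[0])
E
```

```text
scene yellow 8 [297.75 180.5 ] [0.5382 0.1177 0.135 ]
side green 222 [203.6892 189.7838] [0.4224 0.0514 0.135 ]
side green 50 [205.32 281.1 ] [ 0.3136 -0.2327  0.135 ]
side green 47 [167.5106 208.7872] [0.3061 0.0308 0.135 ]
side blue 197 [208.9239 161.0761] [0.4819 0.1574 0.135 ]
side blue 154 [220.0455 205.2792] [ 0.4409 -0.0257  0.135 ]
side blue 101 [230.6337 147.5149] [0.5672 0.1836 0.135 ]
side yellow 204 [235.5147 162.0931] [0.5527 0.1146 0.135 ]
side orange 29 [217.1724 152.3103] [0.5203 0.1827 0.135 ]
side orange 27 [304.4074 281.9259] [ 0.524  -0.3449  0.135 ]
```

```bash
python3 - <<'E'
from h import *
e,r=tool();print(r.as_matrix());print(totool([.46,.02,.28]))
E
```

```text
[[-0.9065  0.4221 -0.0004]
 [ 0.4221  0.9065 -0.0011]
 [-0.0001 -0.0012 -1.    ]]
[-0.4085 -0.4624 -0.0487]
```

Call:
arm_command:
  commands: [-0.408,-0.462,-0.049,0,0,51.5,1,-0.408,-0.462,-0.049,0,0,51.5,1,-0.408,-0.462,-0.049,0,0,51.5,1,-0.408,-0.462,-0.049,0,0,51.5,1,-0.408,-0.462,-0.049,0,0,51.5,1,-0.408,-0.462,-0.049,0,0,51.5,1,-0.408,-0.462,-0.049,0,0,51.5,1,-0.408,-0.462,-0.049,0,0,51.5,1]

```text
t: 1.0
eef_pos: [0.3982, 0.2275, 0.2632]
tool_rot: [-0.0, 0.619, 0.785, 0.0]
contact_force: [1.3, 0.3, -0.2]
gripper_width: 1.0
grasp_force: 0.0
```

```bash
python3 - <<'E'
from h import *
e,r=tool();print(e,r.as_euler('zyx',degrees=True));print(totool([.46,.02,.28]))
E
```

```text
[0.3982 0.2275 0.2632] [-103.5265    0.0081 -179.972 ]
[-0.2162  0.0116 -0.0169]
```

Call:
arm_command:
  commands: [-0.216,0.012,-0.017,0,0,0,1,-0.216,0.012,-0.017,0,0,0,1,-0.216,0.012,-0.017,0,0,0,1,-0.216,0.012,-0.017,0,0,0,1,-0.216,0.012,-0.017,0,0,0,1,-0.216,0.012,-0.017,0,0,0,1,-0.216,0.012,-0.017,0,0,0,1]

```text
t: 1.7
eef_pos: [0.46, 0.0228, 0.2799]
tool_rot: [-0.0, 0.619, 0.785, 0.0]
contact_force: [-0.3, 1.3, 0.8]
gripper_width: 1.002
grasp_force: 0.0
```

```bash
python3 - <<'E'
from h import *
c=read_camera("wrist");cv2.imwrite("pics/w1.png",c["img"][:,:,::-1]);e,r=tool();print(e,r.as_euler('zyx',degrees=True));print(c["pose"],c["camera_matrix"],c["k1"])
for k,m in masks(c).items():
    for a,ce,_ in blobs(m,30)[:6]: print(k,a,ce,cast(c,ce,.144)[0])
E
```

```text
[0.4599 0.0235 0.2798] [-103.6136   -0.0293 -179.9795]
[[ 0.9721  0.2252  0.066   0.4439]
 [ 0.2347 -0.9336 -0.2709  0.0903]
 [ 0.0006  0.2788 -0.9603  0.4217]
 [ 0.      0.      0.      1.    ]] [[342.8952   0.     258.8174]
 [  0.     342.8952 186.166 ]
 [  0.       0.       1.    ]] 0.00919731713212495
green 1517 [228.412  118.7963] [0.4263 0.0606 0.144 ]
green 522 [160.3314  14.6264] [0.3619 0.1225 0.144 ]
green 139 [227.3022 120.6259] [0.4257 0.059  0.144 ]
green 79 [128.1013 247.4937] [ 0.3635 -0.0704  0.144 ]
green 46 [155.6087   6.413 ] [0.3577 0.127  0.144 ]
blue 1023 [234.5855 199.1281] [ 0.4456 -0.0041  0.144 ]
blue 408 [431.8578   5.2525] [0.5533 0.1749 0.144 ]
blue 127 [232.9134 207.7402] [ 0.4459 -0.012   0.144 ]
yellow 1601 [408.7651  86.9282] [0.5573 0.1172 0.144 ]
yellow 388 [339.5799  86.4948] [0.5051 0.105  0.144 ]
orange 151 [477.1921 159.6291] [0.6322 0.0761 0.144 ]
orange 144 [295.6806 158.3125] [0.4869 0.0423 0.144 ]
```

View pics/w1.png

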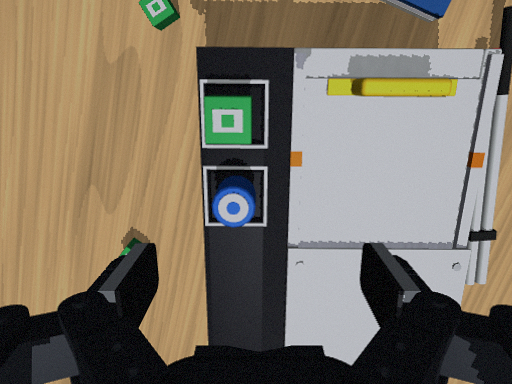

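The wrist view shows green at (228,121) in its white-framed well (201–267, 81–148), blue at (234,207) in its well (204–267, 167–225), the orange marks at (296,158) and (477,160), and the pull at (390,87). The shutter is shut.

```bash
cat >>h.py <<'E'
def wells(c,zt=.144):
    h=hsv(c);white=(h[...,1]<70)&(h[...,2]>150)
    out=[]
    for a,ce,l in blobs(white,60):
        if a>6000: continue
        p=np.argwhere(l)[:,::-1].astype(np.float32);rect=cv2.minAreaRect(p)
        if min(rect[1])<8 or max(rect[1])>1.5*min(rect[1]): continue
        out.append((a,rect,cast(c,rect[0],.110)[0],cast(c,rect[0],zt)[0]))
    return out
E
python3 - <<'E'
from h import *
c=read_camera("wrist")
for a,rc,p,q in wells(c): 
    b=cast(c,cv2.boxPoints(rc),.110);s=b[[1,2,3,0]]-b
    print(a,np.round(rc[0],1),np.round(rc[1],1),rc[2],"deck",p,"top",q,"sides",np.linalg.norm(s,axis=1),np.degrees(np.arctan2(s[:,1],s[:,0])))
m=blobs(masks(c)["orange"],100)
p=np.array([cast(c,b[1],.116)[0] for b in m[:2]]);d=p[0]-p[1];print(p,np.degrees(np.arctan2(d[1],d[0])),np.linalg.norm(d))
E
```

```text
2587 [436.1 276.3] [60.  88.5] 84.0938491821289 deck [ 0.6637 -0.0473  0.11  ] top [ 0.6397 -0.0322  0.144 ] sides [0.0863 0.0704 0.0909 0.0707] [  20.3714  -61.3124 -159.1456  114.8578]
630 [234.  114.5] [67. 68.] 90.0 deck [0.428  0.0625 0.11  ] top [0.4297 0.0656 0.144 ] sides [0.059  0.0586 0.0623 0.0587] [  13.6956  -75.8934 -166.3223  100.8986]
558 [227.  121.5] [23. 30.] 90.0 deck [0.4232 0.055  0.11  ] top [0.4254 0.0589 0.144 ] sides [0.0266 0.0204 0.0271 0.0204] [  13.6928  -77.1201 -166.3148  101.4665]
532 [232.5 208. ] [28. 29.] 90.0 deck [ 0.4457 -0.0242  0.11  ] top [ 0.4455 -0.0116  0.144 ] sides [0.0276 0.0286 0.0283 0.0286] [  13.6641  -76.8754 -166.3451  101.7798]
162 [155.9   7.4] [13.9 16.6] 56.30992889404297 deck [0.3472 0.1314 0.11  ] top [0.3577 0.127  0.144 ] sides [0.0137 0.0101 0.0138 0.0102] [  43.3829  -42.7975 -136.3305  136.5173]
[[0.6513 0.0748 0.116 ]
 [0.4912 0.0378 0.116 ]] 13.01178942205918 0.1642859070013522
```

Call:
arm_command:
  commands: [-0.031,-0.022,0.03,0,0,0,0.75,-0.031,-0.022,0.07,0,0,0,0.75,-0.031,-0.022,0.11,0,0,0,0.75,-0.031,-0.022,0.14,0,0,0,0.75,-0.031,-0.022,0.155,0,0,0,0.75,-0.031,-0.022,0.164,0,0,0,0.75,-0.031,-0.022,0.164,0,0,0,0.75,-0.031,-0.022,0.164,0,0,0,0.75]
  force: 25

```text
t: 2.6
eef_pos: [0.4466, -0.0124, 0.1165]
tool_rot: [0.0, 0.619, 0.786, 0.0]
contact_force: [0.3, 0.0, 0.5]
gripper_width: 0.751
grasp_force: 0.0
```

Call:
arm_command:
  commands: [0,0,0,0,0,0,0.3,0,0,0,0,0,0,0.3,0,0,0,0,0,0,0.3,0,0,0,0,0,0,0.3,0,0,0,0,0,0,0.3,0,0,0,0,0,0,0.3]

```text
t: 3.2
eef_pos: [0.4468, -0.0126, 0.117]
tool_rot: [0.0, 0.619, 0.786, 0.001]
contact_force: [-2.2, 1.5, 5.5]
gripper_width: 0.438
grasp_force: 24.7
```

Call:
arm_command:
  commands: [0,0,-0.02,0,0,0,0.3,-0.02,0,-0.03,0,0,0,0.3,-0.055,0,-0.03,0,0,0,0.3,-0.087,0,-0.03,0,0,0,0.3,-0.087,0,-0.03,0,0,0,0.3,-0.087,0,-0.018,0,0,0,0.3,-0.087,0,-0.007,0,0,0,0.3,-0.087,0,-0.007,0,0,0,0.3]

```text
t: 4.0
eef_pos: [0.466, -0.0963, 0.1217]
tool_rot: [-0.001, 0.618, 0.786, -0.0]
contact_force: [-0.0, 0.2, -0.6]
gripper_width: 0.436
grasp_force: 26.9
```

```bash
python3 - <<'E'
from h import *
o=get_obs();print(o["eef_pos"],o["contact_force"],o["grasp_force"])
c=read_camera("side");cv2.imwrite("pics/s1.png",cv2.resize(c["img"][150:290,160:340,::-1],None,fx=3,fy=3))
E
```

```text
[ 0.466  -0.0963  0.1217] [-0.0023  0.1588 -0.64  ] 26.892684332669887
```

View pics/s1.png

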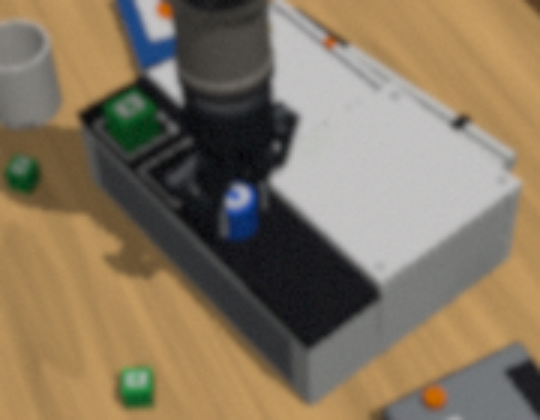

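Blue is held upright at (240,212) in the crop, above the strip beside the hood, and green is still in its well at (130,115).

Call:
arm_command:
  commands: [0,0,0.002,0,0,0,0.3,0,0,0.002,0,0,0,0.3,0,0,0.002,0,0,0,0.5,0,0,0.002,0,0,0,0.7,0,0,0.002,0,0,0,0.75,0,0,-0.02,0,0,0,0.75,0,0,-0.06,0,0,0,0.75,0.04,-0.002,-0.11,0,0,0,0.75]

```text
t: 4.85
eef_pos: [0.4578, -0.0703, 0.223]
tool_rot: [0.001, 0.621, 0.784, -0.001]
contact_force: [1.4, 2.3, 1.0]
gripper_width: 0.75
grasp_force: 0.0
```

Call:
arm_command:
  commands: [0.05,0,-0.02,0,0,0,0.75,0.08,0,-0.02,0,0,0,0.75,0.08,0,-0.02,0,0,0,0.75,0.08,0,-0.02,0,0,0,0.75]

```text
t: 5.25
eef_pos: [0.4387, 0.0109, 0.2419]
tool_rot: [-0.0, 0.618, 0.786, 0.0]
contact_force: [1.1, -0.5, 1.1]
gripper_width: 0.747
grasp_force: 0.0
```

```bash
python3 - <<'E'
from h import *
c=read_camera("wrist");cv2.imwrite("pics/w2.png",c["img"][:,:,::-1]);e,r=tool();print(e,r.as_matrix()[:,0])
for a,rc,p,q in wells(c): print(a,np.round(rc[0],1),np.round(rc[1],1),rc[2],"deck",p,"top",q, "shift",totool(q))
for k in("green","blue"):
    for a,ce,_ in blobs(masks(c)[k],30)[:3]: print(k,a,ce,cast(c,ce,.144)[0])
E
```

```text
[0.4388 0.0098 0.2417] [-0.234   0.9722 -0.0003]
969 [260.6 108.5] [78.3 78.1] 0.8069294095039368 deck [0.4278 0.0627 0.11  ] top [0.4271 0.0646 0.144 ] shift [0.056  0.0016 0.0977]
877 [259.6 201.9] [72.2 67.2] 0.8425242304801941 deck [ 0.4454 -0.0122  0.11  ] top [ 0.4425 -0.0009  0.144 ] shift [-0.0113  0.0012  0.0977]
751 [256.5 116. ] [26. 35.] 90.0 deck [0.4261 0.0563 0.11  ] top [0.4256 0.059  0.144 ] shift [ 0.051  -0.0012  0.0977]
554 [260.2 319.8] [29.7 29. ] 45.0 deck [ 0.4736 -0.1251  0.11  ] top [ 0.4673 -0.0998  0.144 ] shift [-0.1132  0.0021  0.0978]
green 2120 [256.783  114.1788] [0.4255 0.0603 0.144 ]
green 223 [134.6368 259.6143] [ 0.3597 -0.0697  0.144 ]
green 196 [170.5204   5.8214] [0.357  0.1123 0.144 ]
blue 1726 [260.0898 300.763 ] [ 0.4629 -0.0824  0.144 ]
blue 140 [260.1857 320.1643] [ 0.4673 -0.1002  0.144 ]
```

View pics/w2.png

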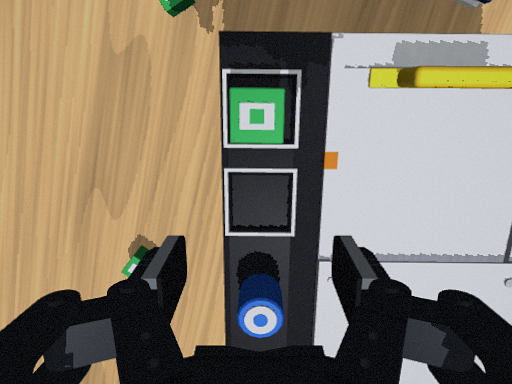

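Blue stands upright at (260,320) on the strip, the second well is empty at (260,202), and green is in the first well at (257,116).

Call:
arm_command:
  commands: [0.04,-0.001,0.01,0,0,0,0.75,0.051,-0.001,0.04,0,0,0,0.75,0.051,-0.001,0.08,0,0,0,0.75,0.051,-0.001,0.11,0,0,0,0.75,0.051,-0.001,0.125,0,0,0,0.75,0.051,-0.001,0.125,0,0,0,0.75,0.051,-0.001,0.125,0,0,0,0.3,0.051,-0.001,0.125,0,0,0,0.3]

```text
t: 6.1
eef_pos: [0.427, 0.0591, 0.1179]
tool_rot: [0.001, 0.619, 0.785, 0.001]
contact_force: [3.4, 1.2, 0.4]
gripper_width: 0.441
grasp_force: 25.8
```

Call:
arm_command:
  commands: [0,0,0,0,0,0,0.3,0,0,0,0,0,0,0.3,0,0,0,0,0,0,0.3]

```text
t: 6.4
eef_pos: [0.4268, 0.0596, 0.1179]
tool_rot: [0.0, 0.619, 0.785, 0.001]
contact_force: [0.3, -2.8, 6.7]
gripper_width: 0.44
grasp_force: 26.6
```

Call:
arm_command:
  commands: [0,0,-0.02,0,0,0,0.3,-0.02,0,-0.03,0,0,0,0.3,-0.055,0.001,-0.03,0,0,0,0.3,-0.074,0.001,-0.03,0,0,0,0.3,-0.074,0.001,-0.03,0,0,0,0.3,-0.074,0.001,-0.03,0,0,0,0.3]

```text
t: 7.0
eef_pos: [0.4441, -0.0118, 0.147]
tool_rot: [-0.0, 0.619, 0.785, 0.0]
contact_force: [0.1, 0.4, -1.0]
gripper_width: 0.44
grasp_force: 25.7
```

```bash
python3 - <<'E'
from h import *
print(get_obs()["eef_pos"],totool([.4454,-.0124,.117]))
E
```

```text
[ 0.4441 -0.0118  0.147 ] [-0.0009  0.0011  0.03  ]
```

Call:
arm_command:
  commands: [-0.001,0.001,0.01,0,0,0,0.3,-0.001,0.001,0.02,0,0,0,0.3,-0.001,0.001,0.027,0,0,0,0.3,-0.001,0.001,0.03,0,0,0,0.3,-0.001,0.001,0.03,0,0,0,0.3,-0.001,0.001,0.03,0,0,0,0.3]

```text
t: 7.6
eef_pos: [0.4446, -0.0122, 0.1173]
tool_rot: [-0.001, 0.619, 0.786, -0.0]
contact_force: [-6.7, 1.8, 18.4]
gripper_width: 0.437
grasp_force: 28.6
```

Call:
arm_command:
  commands: [0,0,-0.001,0,0,0,0.3,0,0,-0.001,0,0,0,0.55,0,0,-0.001,0,0,0,0.75,0,0,-0.001,0,0,0,0.75,0,0,-0.03,0,0,0,0.75,0,0,-0.07,0,0,0,0.75,0,0,-0.11,0,0,0,0.75,0,0,-0.11,0,0,0,0.75]

```text
t: 8.4
eef_pos: [0.4487, -0.0128, 0.2314]
tool_rot: [0.003, 0.619, 0.785, 0.004]
contact_force: [0.0, -0.3, 0.6]
gripper_width: 0.752
grasp_force: 0.0
```

```bash
python3 - <<'E'
from h import *
c=read_camera("wrist");cv2.imwrite("pics/w3.png",c["img"][:,:,::-1]);e,r=tool();print(e,r.as_matrix()[:,0])
for zt in(.144,.150):
  for a,rc,p,q in wells(c,zt): print(a,np.round(rc[0],1),np.round(rc[1],1),rc[2],"deck",p,"top",q, "shift",totool(q))
E
```

```text
[ 0.4472 -0.0125  0.2291] [-0.2343  0.9722  0.0008]
1072 [253.   74.2] [83.1 85.5] 0.8069294095039368 deck [0.4276 0.0624 0.11  ] top [0.4281 0.0614 0.144 ] shift [ 0.0763 -0.0017  0.0852]
787 [253.5 176. ] [72. 77.] 90.0 deck [ 0.4457 -0.0121  0.11  ] top [ 0.4438 -0.0035  0.144 ] shift [ 0.0095 -0.0016  0.0851]
708 [253.  187.5] [25. 34.] 90.0 deck [ 0.4475 -0.0214  0.11  ] top [ 0.4454 -0.0116  0.144 ] shift [ 0.0012 -0.002   0.0851]
651 [254. 300.] [33.1 30.4] 26.56505012512207 deck [ 0.4722 -0.1221  0.11  ] top [ 0.4669 -0.0993  0.144 ] shift [-0.089  -0.0016  0.085 ]
1072 [253.   74.2] [83.1 85.5] 0.8069294095039368 deck [0.4276 0.0624 0.11  ] top [0.4282 0.0612 0.15  ] shift [ 0.0761 -0.0016  0.0792]
787 [253.5 176. ] [72. 77.] 90.0 deck [ 0.4457 -0.0121  0.11  ] top [ 0.4435 -0.002   0.15  ] shift [ 0.011  -0.0016  0.0791]
708 [253.  187.5] [25. 34.] 90.0 deck [ 0.4475 -0.0214  0.11  ] top [ 0.445  -0.0099  0.15  ] shift [ 0.003  -0.0019  0.0791]
651 [254. 300.] [33.1 30.4] 26.56505012512207 deck [ 0.4722 -0.1221  0.11  ] top [ 0.4659 -0.0952  0.15  ] shift [-0.0849 -0.0016  0.079 ]
```

View pics/w3.png

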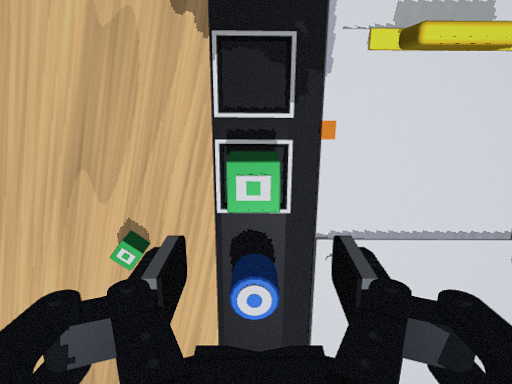

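Green is upright in the second well, with its top at (253,187) inside the frame. The first well is empty, and blue is at (254,300).

Call:
arm_command:
  commands: [-0.045,0.001,0,0,0,0,0.75,-0.086,0.001,0.02,0,0,0,0.75,-0.086,0.001,0.06,0,0,0,0.75,-0.086,0.001,0.09,0,0,0,0.75,-0.086,0.001,0.104,0,0,0,0.75,-0.086,0.001,0.104,0,0,0,0.75,-0.086,0.001,0.104,0,0,0,0.3,-0.086,0.001,0.104,0,0,0,0.3]

```text
t: 9.25
eef_pos: [0.467, -0.0963, 0.1236]
tool_rot: [0.0, 0.619, 0.785, 0.0]
contact_force: [-2.2, -0.2, 3.6]
gripper_width: 0.43
grasp_force: 24.5
```

Call:
arm_command:
  commands: [0,0,0,0,0,0,0.3,0,0,0,0,0,0,0.3,0,0,0,0,0,0,0.3]

```text
t: 9.55
eef_pos: [0.4671, -0.0961, 0.1236]
tool_rot: [0.0, 0.619, 0.786, 0.001]
contact_force: [-1.0, -0.8, 4.0]
gripper_width: 0.434
grasp_force: 25.5
```

Call:
arm_command:
  commands: [0,0,-0.03,0,0,0,0.3,0,0,-0.06,0,0,0,0.3,0.04,0,-0.06,0,0,0,0.3,0.08,-0.001,-0.06,0,0,0,0.3,0.12,-0.001,-0.06,0,0,0,0.3,0.15,-0.001,-0.06,0,0,0,0.3,0.163,-0.001,-0.055,0,0,0,0.3,0.163,-0.001,-0.045,0,0,0,0.3]

```text
t: 10.35
eef_pos: [0.4278, 0.0637, 0.1681]
tool_rot: [0.0, 0.617, 0.787, 0.001]
contact_force: [-0.8, 0.0, -1.0]
gripper_width: 0.433
grasp_force: 25.6
```

Call:
arm_command:
  commands: [0,0,0.01,0,0,0,0.3,0,0,0.01,0,0,0,0.3,0,0,0.01,0,0,0,0.3]

```text
t: 10.65
eef_pos: [0.4275, 0.0604, 0.1575]
tool_rot: [-0.0, 0.62, 0.785, -0.001]
contact_force: [0.1, -0.6, -0.4]
gripper_width: 0.434
grasp_force: 25.6
```

```bash
python3 - <<'E'
from h import *
print(get_obs()["eef_pos"],totool([.4278,.0622,.117]))
E
```

```text
[0.4275 0.0604 0.1575] [0.0017 0.0008 0.0405]
```

Call:
arm_command:
  commands: [0.001,0,0.015,0,0,0,0.3,0.001,0,0.027,0,0,0,0.3,0.001,0,0.035,0,0,0,0.3,0.001,0,0.04,0,0,0,0.3,0.001,0,0.04,0,0,0,0.3,0.001,0,0.04,0,0,0,0.3]

```text
t: 11.25
eef_pos: [0.4274, 0.0628, 0.118]
tool_rot: [0.0, 0.619, 0.785, 0.0]
contact_force: [0.5, -0.1, -1.1]
gripper_width: 0.43
grasp_force: 25.7
```

Call:
arm_command:
  commands: [0,0,0.001,0,0,0,0.3,0,0,0.001,0,0,0,0.45,0,0,0.001,0,0,0,0.6,0,0,0.001,0,0,0,0.75,0,0,0.001,0,0,0,0.75,0,0,-0.02,0,0,0,0.75,0,0,-0.06,0,0,0,0.75,0,0,-0.11,0,0,0,0.75]

```text
t: 12.05
eef_pos: [0.4259, 0.0623, 0.2281]
tool_rot: [-0.001, 0.619, 0.785, -0.002]
contact_force: [1.4, 1.5, 0.3]
gripper_width: 0.748
grasp_force: 0.0
```

Call:
arm_command:
  commands: [-0.02,0.04,-0.04,0,0,0,0.75,-0.04,0.08,-0.05,0,0,0,0.75,-0.048,0.126,-0.05,0,0,0,0.75,-0.048,0.126,-0.05,0,0,0,0.75,-0.048,0.126,-0.05,0,0,0,0.75,-0.048,0.126,-0.05,0,0,0,0.75]

```text
t: 12.65
eef_pos: [0.5598, 0.0455, 0.2776]
tool_rot: [-0.001, 0.619, 0.785, -0.001]
contact_force: [0.1, -0.8, 0.3]
gripper_width: 0.751
grasp_force: 0.0
```

```bash
python3 - <<'E'
from h import *
c=read_camera("wrist");cv2.imwrite("pics/w4.png",c["img"][:,:,::-1]);e,r=tool();print(e,r.as_matrix()[:,0])
for a,rc,p,q in wells(c): print(a,np.round(rc[0],1),np.round(rc[1],1),rc[2],"deck",p,"top",q)
m=masks(c)
for z in(.110,.116):
  for b in blobs(m["orange"],60)[:3]: print("or",z,b[0],b[1],cast(c,b[1],z)[0])
for b in blobs(m["yellow"],60)[:3]: 
  p=np.argwhere(b[2])[:,::-1].astype(np.float32);print("ye",b[0],p.min(0),p.max(0),cast(c,b[1],.149)[0])
E
```

```text
[0.5598 0.0456 0.2779] [-0.2337  0.9723  0.0008]
689 [100. 113.] [32. 32.] 90.0 deck [0.4127 0.0581 0.11  ] top [0.4271 0.0641 0.144 ]
473 [121. 112.] [68. 66.] 90.0 deck [0.4306 0.0633 0.11  ] top [0.443  0.0688 0.144 ]
425 [111.5 207. ] [20. 29.] 90.0 deck [ 0.4329 -0.0276  0.11  ] top [ 0.4451 -0.0121  0.144 ]
142 [54.8  4.2] [14.7 15.9] 55.00798034667969 deck [0.3681 0.1361 0.11  ] top [0.3875 0.1335 0.144 ]
83 [87.5 86.5] [17. 13.] 90.0 deck [0.3999 0.078  0.11  ] top [0.4157 0.0819 0.144 ]
or 0.11 155 [182.6774 157.4839] [0.4905 0.0358 0.11  ]
or 0.11 142 [365.2676 159.0211] [0.6537 0.0737 0.11  ]
or 0.116 155 [182.6774 157.4839] [0.4916 0.0373 0.116 ]
or 0.116 142 [365.2676 159.0211] [0.6515 0.0745 0.116 ]
ye 2150 [209.  77.] [336.  94.] [0.5531 0.1161 0.149 ]
```

View pics/w4.png

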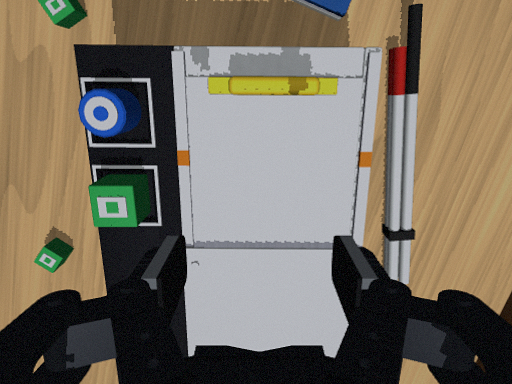

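Both markers stand upright and free in each other's wells: blue's top is at (100,113) and green's at (112,207). The pull's bar spans (230–320, 77–94) and the orange marks are at (183,157) and (365,159). Next I turn the gripper 90° to pinch the pull.

Call:
arm_command:
  commands: [0.02,0.003,0,0,0,8,0.75,0.04,0.006,0,0,0,16,0.75,0.06,0.01,0,0,0,24,0.75,0.07,0.01,0,0,0,32,0.75,0.07,0.01,0,0,0,40,0.75,0.07,0.01,0,0,0,48,0.75,0.07,0.01,0,0,0,56,0.75,0.07,0.01,0,0,0,64,0.75]

```text
t: 13.5
eef_pos: [0.5531, 0.1162, 0.2785]
tool_rot: [-0.001, 0.942, 0.336, 0.0]
contact_force: [-0.1, 0.1, -0.1]
gripper_width: 0.755
grasp_force: 0.0
```

Call:
arm_command:
  commands: [0,0,0.02,0,0,8,0.6,0,0,0.05,0,0,16,0.6,0,0,0.07,0,0,24,0.6,0,0,0.09,0,0,26,0.6,0,0,0.09,0,0,26,0.6,0,0,0.09,0,0,26,0.6]

```text
t: 14.1
eef_pos: [0.5538, 0.1162, 0.1887]
tool_rot: [-0.0, 0.993, 0.118, -0.0]
contact_force: [0.5, 0.6, 0.6]
gripper_width: 0.601
grasp_force: 0.0
```

```bash
python3 - <<'E'
from h import *
o=get_obs();e,r=tool();print(e,o["q"],o["contact_force"]);print(r.as_matrix());print(totool([.5535,.116,.124]))
E
```

```text
[0.5538 0.1162 0.1887] [-1.0004  0.4794  0.916   1.9069 -0.4576  0.9794 -1.2085] [0.5494 0.6288 0.5803]
[[ 0.972   0.235  -0.0002]
 [ 0.235  -0.972   0.001 ]
 [ 0.     -0.001  -1.    ]]
[-0.0004  0.0002  0.0647]
```

Call:
arm_command:
  commands: [0,0,0.03,0,0,0,0.6,0,0,0.05,0,0,0,0.6,0,0,0.064,0,0,0,0.6,0,0,0.064,0,0,0,0.6,0,0,0.064,0,0,0,0.3,0,0,0.064,0,0,0,0.05,0,0,0.064,0,0,0,0.05,0,0,0.064,0,0,0,0.05]
  force: 50

```text
t: 14.9
eef_pos: [0.555, 0.1171, 0.1254]
tool_rot: [-0.001, 0.993, 0.118, 0.001]
contact_force: [-2.9, 2.5, 6.0]
gripper_width: 0.157
grasp_force: 49.1
```

Call:
arm_command:
  commands: [0,0,0,0,0,0,0.05,0,0,0,0,0,0,0.05,0,0,0,0,0,0,0.05,0,0,0,0,0,0,0.05]

```text
t: 15.3
eef_pos: [0.555, 0.1171, 0.1254]
tool_rot: [-0.001, 0.993, 0.118, 0.001]
contact_force: [-1.8, 2.2, 5.7]
gripper_width: 0.155
grasp_force: 49.1
```

Call:
arm_command:
  commands: [0,0.006,0,0,0,0,0.05,0,0.015,0,0,0,0,0.05,0,0.025,0,0,0,0,0.05,0,0.035,0,0,0,0,0.05,0,0.045,0,0,0,0,0.05,0,0.053,0,0,0,0,0.05,0,0.06,0,0,0,0,0.05,0,0.06,0,0,0,0,0.05]

```text
t: 16.1
eef_pos: [0.5684, 0.0593, 0.1254]
tool_rot: [-0.002, 0.993, 0.118, 0.0]
contact_force: [-5.0, 5.8, 10.5]
gripper_width: 0.155
grasp_force: 50.2
```

```bash
python3 - <<'E'
from h import *
o=get_obs();e,r=tool();d=e-[.555,.1171,.1254];u=np.array([.234,-.972,0]);print(d@u,o["contact_force"],o["contact_force"]@u,o["grasp_force"],o["gripper_width"])
E
```

```text
0.05930400680636535 [-4.9652  5.7821 10.4721] -6.782073254977338 50.21062731742859 0.15467944811178053
```

Call:
arm_command:
  commands: [0,0.005,0,0,0,0,0.05,0,0.009,0,0,0,0,0.05,0,0.011,0,0,0,0,0.05,0,0.011,0,0,0,0,0.05,0,0.011,0,0,0,0,0.05,0,0.011,0,0,0,0,0.05,0,0.011,0,0,0,0,0.05,0,0.011,0,0,0,0,0.05]

```text
t: 16.9
eef_pos: [0.5707, 0.0498, 0.1254]
tool_rot: [-0.002, 0.993, 0.118, -0.0]
contact_force: [-6.3, 6.3, 10.9]
gripper_width: 0.154
grasp_force: 50.4
```

```bash
python3 - <<'E'
from h import *
o=get_obs();e,r=tool();d=e-[.555,.1171,.1254];u=np.array([.234,-.972,0]);print(d@u,o["contact_force"]@u,o["grasp_force"],o["gripper_width"])
c=read_camera("scene");s=read_camera("side")
f=lambda c,a,b,x,y:cv2.resize(c["img"][a:b,x:y,::-1],(780,390 if c is s else 200) if 0 else None,fx=4,fy=4)
A=f(c,145,215,185,335);B=f(s,145,220,175,325)
cv2.imwrite("pics/end.png",np.vstack([A,B]))
m=masks(s)
for k in("green","blue"):
    for b in blobs(m[k],20)[:4]: print(k,b[0],b[1],cast(s,b[1],.135)[0])
E
```

```text
0.06908531750914865 -7.561151929361603 50.409645438194275 0.15405809954929017
green 225 [220.2178 204.4578] [ 0.4425 -0.0231  0.135 ]
green 94 [ 5.8404 29.7447] [0.0034 1.3853 0.135 ]
green 54 [319.0741 304.0556] [ 0.524  -0.4103  0.135 ]
green 52 [205.2885 281.0962] [ 0.3136 -0.2327  0.135 ]
blue 326 [218.4693 156.5368] [0.5162 0.1626 0.135 ]
blue 215 [  5.3209 108.1163] [-0.0533  0.7527  0.135 ]
blue 173 [79.8786 79.6647] [0.2174 0.8144 0.135 ]
blue 155 [203.9871 190.0774] [0.4227 0.0499 0.135 ]
```

View pics/end.png

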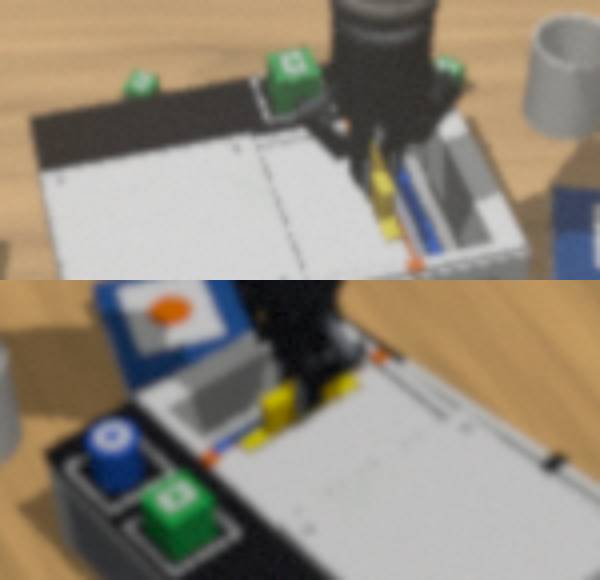

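The final views show blue upright in the first well and green in the second. The pull's front edge lies on the line of the orange marks (scene crop (397,230), mark at (417,265)). TCP travel is 69 mm and the arm is holding about 7.6 N against the spring.

```bash
python3 -c "
from station import *
print(hand_in())"
```

```text
the job is handed in; nothing more can be done
None
```

The job is handed in (no verdict came back): the blue round marker is in the first well and the green square one in the second, both upright and released, and the gripper is holding the shutter at about 69 mm with its front edge over the divider.

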